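# Swing the mould carrier under the dosing head

### The job

Swing the heavy mould carrier round on its free-running arm until the mould stands centred under the nozzles of the dosing head, and leave it there untouched and at rest for a few seconds. Move it only by pushing gently on the end faces of the long black spring-mounted bumper at its outer end (do not touch the carrier, the mould or the top of the bumper). Keep the carrier slower than about 15 cm/s, do not let the arm run on to its end stops, and leave the green cup and the jar where they are.

Things in the scene. Friction and masses are not known exactly. Their poses are not given: they have to be found in the camera images.
- nozzles (a point): Centre of the nozzle tips, 153 mm above the bench, under the fixed white dosing head (90 x 100 mm, underside 180 mm, top 235 mm up), which a bar holds 270 mm from the machine's steel column; the swing arm turns about that column below it. Its x axis points back to the column (housing behind it 350 mm wide, 233 mm high). The mould's centre must come to rest below this point.
- swing: The swing arm with carrier. Origin at bench height under the mould's centre, 270 mm from the column's axis; x points back to the column, y across the arm. Turns about the column by +-0.85 rad from the place below the nozzles; starts at rest 0.45 to 0.65 rad off it, towards -y. It coasts long: friction 0.0012 N m dry, 0.004 N m s/rad viscous; inertia about the column 0.34 kg m2 nominal, +-35%.
- mould (a point): Centre of the top of the clear mould (120 mm along the arm, 160 mm across, top 114 mm above the bench) clamped on the carrier, a steel plate 150 x 200 mm. 270 mm from the column's axis; its x axis points back along the arm to the column, y across the arm. The arm's bar goes on over the bumper, 102 mm above the bench. Carrier, bar and mould are not to be touched.
- bumper (a joint): Long black rubber block at the arm's outer end, centre 400 mm from the column: how far it is pushed along the arm's y relative to the arm, m; 0 at rest, plus when the right end is pushed, stops at -0.035, 0.035. Spring 45 N/m nominal with little damping (1 N s/m), so the arm bounces back off a hand that stands still. Mass 0.3 kg. The bracket above it is 140 mm long across the arm.
- face_right (a point): Point midway on the right end face (the one towards -y) of the bumper. The bumper is 300 mm long across the arm, 110 mm along it and 20 to 75 mm above the bench (this point at 65 mm, 400 mm from the column), too wide to grip. Moves with the bumper; its y axis points from the right face to the left face. Pushing here along +y drives the arm towards +y.
- face_left (a point): Point on the left end face (towards +y) of the bumper, midway along it, 65 mm above the bench, 300 mm from the right one. Moves with the bumper, same axes. Pushing here along -y brakes an arm that runs towards +y.
- green_cup: Green plastic cup, 80 mm wide, 100 mm high, standing front left; leave alone.
- jar: Jar with steel lid, 70 mm wide, 100 mm high, standing front right; leave alone.

How it is judged:
By the outcome, as a careful person would: the job done as asked, in the order asked, and still so for the second after the job is handed in, with the robot touching nothing.
It also fails if it takes over 40 s, if anything falls off the work surface, if the arm or the gripper's body presses on something with over 40 N, if the wrist force passes 120 N, or if a joint passes its speed limit or range.

### The arm

A 6-joint arm with a two-finger parallel gripper is mounted at the origin on the work surface. World frame = base frame: x ahead of the robot, y to its left, z up, the work surface at z = 0. Lengths are in mm, angles in degrees, forces in N, time in s.
With the tool pointing down it reaches from about 225 to 875 mm from the base axis. Payload 3.4 kg.
Tool frame: the origin (TCP) lies at the very end of the fingers, on their centre line; the grasp point (between the pads) lies env.tcp_to_grasp behind it (env.tcp_to_grasp is the distance from the TCP to the grasp point, in mm); z points along the fingers, y is the line along which they close (so a half turn about z gives the same grasp; the last joint's range is limited). The gripper opens to 85 mm and grips with 20 to 120 N. Pads are 22 mm wide; open, the fingers measure 114 mm over their backs; the gripper's body (76 mm by 85 mm) begins 54 mm behind the grasp point. The pads swing forward as they close: fully open they stand 13 mm farther back than shut.
Start: joints at [65.26, 15.808, 86.224, -0, 77.962, -6.933], TCP at [175.865, 547.483, 200.128] pointing down, gripper open.
Joint ranges: [-165.64, 165.64], [-43.16, 119.46], [12.63, 154.43], [-67.54, 247.53], [6.08, 155.33], [-154.97, 154.97]. Speed limits (degrees/s): [147.25, 147.25, 180, 180, 180, 180].

### API

Orientations are given as a 3x3 rotation matrix whose columns are the frame's x, y, z axes.
In Python, from station import env, get_image gives the robot as it stands.
- The arm moves only by the tool send_rows, never from a script. Its argument "moves" is a list of rows, each a list of 3 entries, a list of its own where there are three numbers: the turn, a rotation vector about the tool's x, y, z in units of 6 degrees (1.0 is 6 degrees), then the shift along the tool's x, y, z in units of 50 mm (1.0 is 50 mm), then the closure, from -1 (fully open) to 1 (shut). A call has 1 to 20 rows; each row is the pose to reach, as a shift and turn from the pose commanded when the call began, along the tool's axes at that moment; what a row does not reach only later rows make up. A row lasts 1/10 s, in which the tool goes at most 50 mm and 8.59 degrees, less where a joint would pass 70% of its speed; a pose out of reach is approached as far as the arm can. A call with a gripper value outside its range is refused whole. The fingers move at their own pace and stop on an object; the grip force is fixed at half the most. Time passes only in rows, so rows that repeat a pose let the fingers close. It gives the time, the measured TCP pose, the force, the opening and the grip force at its end, in the units of the state.
- env.get_state(): the state, without advancing time (a new reading comes with each control period).
- get_image(name): name is "scene" or "side" or "wrist"; returns a dict with "frame" (480x640x3 uint8, red, green, blue), "range_z" (480x640 float32, mm along the optical axis (not along the pixel's ray), 0 where there is no reading), "fx", "fy", "cx", "cy" (pixels), "dist" ([k1, k2, p1, p2, k3] as OpenCV has them; the pictures are not rectified), "R" (3x3) and "t" (3): a world point X has camera coordinates R X + t. Camera axes: x right, y down, z forward; pixel columns grow to the right and rows downward; lengths in mm; the calibration is good to about 2 mm. A picture is of the moment at which its call begins.
- env.finish_job(): hands the job in; it is judged then, once.
The state is a dict: "clock": time; "q": joint angles; "joint_vel": joint speeds; "tau": joint torques, N m; "tool_pos": TCP position; "tcp_rot": TCP orientation; "ft_force": force on the tool from outside, world axes, zero at the start; "wrist_torque": the same for the moment, N m; "gripper_width": finger opening in mm; "gripper_force": force on a finger pad.
Only numpy, scipy, OpenCV 4.12 (cv2) and the standard library are available. Lean on these libraries where they do the work, as an engineer would, in place of code of your own. Each camera call takes 0.05 s, during which the arm holds its last target. There are 200 camera calls.

## Working session

There is one attempt and no reset: what is moved stays moved. The work goes in short steps, Python scripts to look and compute and a tool call to move; the robot and the scene stay as the last step left them, time stands still between calls to the robot, and variables do not carry over. Pictures are saved under pics/ and viewed, at most 10 in all, crops included, and the job is handed in when it is done.

Besides the shell and the picture viewer there is one more tool, called after "Request:" as a command line: name --argument value ..., lists and objects as JSON in quotes. send_rows: Moves the arm, as the interface text tells. Its arguments: {"type":"object","properties":{"moves":{"type":"array","items":{"type":"array"}}},"required":["moves"]}

```bash
ls; mkdir -p pics; python3 - <<'E'
from station import env,get_image
import cv2,numpy as np
s=env.get_state();print(s['clock'],s['tool_pos'],s['tcp_rot'],s['gripper_width'],env.tcp_to_grasp)
for n in ["scene","side"]:
    d=get_image(n);cv2.imwrite(f"pics/{n}0.png",d["frame"][:,:,::-1]);np.savez(f"{n}0.npz",**d)
    R=np.array(d["R"]);print(n,-R.T@np.array(d["t"]),R[2])
E
```

```text
pics
0.0 [175.59593958 546.91819047 199.22527283] [[-9.52092198e-01  3.05810152e-01 -7.72610079e-04]
 [ 3.05811045e-01  9.52090760e-01 -1.66984582e-03]
 [ 2.24939114e-04 -1.82611987e-03 -9.99998307e-01]] 85.5617578079672 18.700000000000003
scene [1248.26262341  125.54398313  914.66841191] [-0.69517922 -0.16415524 -0.69984206]
side [-198.88722468 -729.12147729 1205.66495893] [ 0.44878694  0.4783322  -0.75484342]
```

View pics/scene0.png

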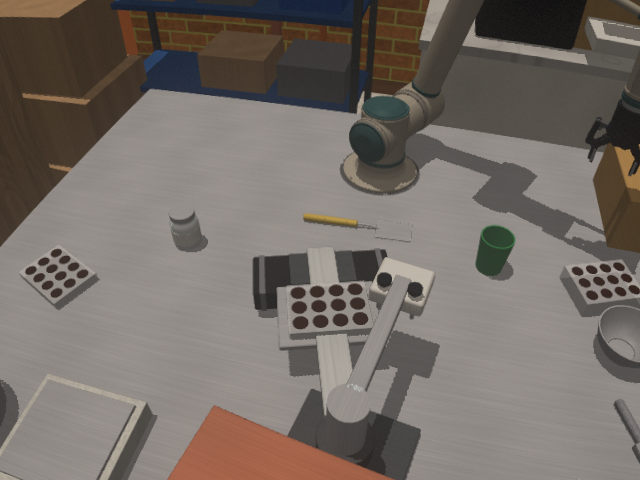

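View pics/side0.png

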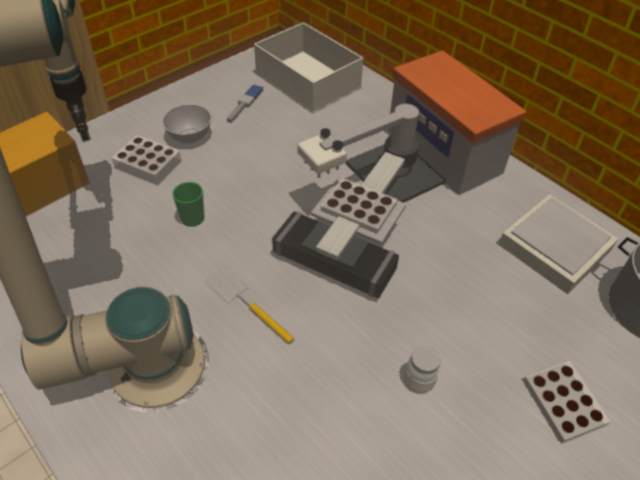

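The scene view shows the white head at about (402,285), the mould at (329,308), the bumper from (255,280) to (385,265), and the column at (348,400). The mould has to swing towards +y, to the right in this view. The side view agrees: head (322,150), mould (360,203), bumper (275,245)–(390,275).

```bash
cat > h.py <<'E'
import numpy as np,cv2
def cloud(d):
    K=np.array([[d["fx"],0,d["cx"]],[0,d["fy"],d["cy"]],[0,0,1]],float)
    v,u=np.mgrid[0:480,0:640]
    n=cv2.undistortPoints(np.stack([u,v],-1).reshape(-1,1,2).astype(np.float64),K,np.array(d["dist"],float)).reshape(480,640,2)
    z=np.array(d["range_z"],float)
    P=np.dstack([n*z[...,None],z])
    X=(P-np.array(d["t"]))@np.array(d["R"])
    X[z<=0]=np.nan
    return X
def rect(pts):
    (c,s,a)=cv2.minAreaRect(pts[:,:2].astype(np.float32)); return np.round(c,1),np.round(s,1),round(a,1)
def blob(m,minn=60):
    n,l,st,c=cv2.connectedComponentsWithStats(m.astype(np.uint8))
    return [l==i for i in range(1,n) if st[i,4]>=minn]
E
python3 - <<'E'
from h import *
for n,regs in [("scene",[(250,220,450,440)]),("side",[(265,100,450,300)])]:
    d=dict(np.load(n+"0.npz"));X=cloud(d);f=d["frame"].astype(int)
    u0,v0,u1,v1=regs[0];M=np.zeros((480,640),bool);M[v0:v1,u0:u1]=1
    for lab,zl,zh in [("head",229,242),("mould",108,120),("bump",70,80),("bar",99,105),("column",150,300)]:
        m=M&(X[...,2]>zl)&(X[...,2]<zh)
        for b in blob(m,100):
            p=X[b];vv,uu=np.nonzero(b);print(n,lab,b.sum(),"px",uu.mean().round(),vv.mean().round(),rect(p),p[:,2].mean().round(1),f[b].mean(0).round())
E
```

```text
scene head 167 px 384.0 278.0 (array([627.4,  90. ]), array([27.3, 26.5]), 53.8) 234.3 [55. 53. 51.]
scene head 170 px 415.0 288.0 (array([636.2, 146.4]), array([27.2, 26.4]), 24.0) 234.4 [56. 54. 52.]
scene head 441 px 265.0 433.0 (array([954.7, -15.5]), array([68.7, 26.2]), 80.2) 232.5 [160.  99.  75.]
scene mould 4088 px 328.0 307.0 (array([615.9,  -9.7]), array([123.6, 160.8]), 19.1) 114.5 [109. 100.  95.]
scene mould 162 px 321.0 431.0 (array([868.7,  37. ]), array([40.9, 17.3]), 15.6) 110.2 [74. 71. 69.]
scene mould 105 px 369.0 433.0 (array([853.3, 116. ]), array([29.2, 14.7]), 9.6) 110.1 [52. 50. 48.]
scene bump 811 px 368.0 263.0 (array([450. ,  49.6]), array([100.3,  77.7]), 18.4) 75.2 [59. 57. 55.]
scene bump 1312 px 270.0 274.0 (array([ 529. , -155.7]), array([114.3,  78.4]), 18.9) 75.3 [61. 59. 57.]
scene bar 939 px 322.0 265.0 (array([500.6, -50.1]), array([105.7,  59.7]), 19.0) 102.1 [165. 160. 152.]
scene bar 1785 px 333.0 361.0 (array([741.6,  56.2]), array([167.2, 106.5]), 20.6) 101.8 [163. 157. 149.]
scene column 6591 px 376.0 344.0 (array([731.3, 103.2]), array([1
[... 382 characters left out ...]
8.0 (array([863.1,  70.4]), array([81.5, 94.7]), 33.7) 111.9 [72. 68. 63.]
side mould 2178 px 359.0 204.0 (array([615.3, -11.7]), array([129.1, 162.4]), 18.9) 114.0 [117. 105.  95.]
side bump 114 px 432.0 149.0 (array([957.7,  29.7]), array([154.6,  11.7]), 78.9) 74.8 [67. 61. 57.]
side bump 2436 px 337.0 251.0 (array([493.7, -54.9]), array([119.7, 301.6]), 19.8) 74.6 [63. 58. 54.]
side bar 664 px 383.0 172.0 (array([762.9,  37.9]), array([171.1,  65.1]), 17.4) 101.9 [169. 160. 145.]
side bar 711 px 337.0 235.0 (array([507.6, -49.4]), array([127.7,  68.5]), 25.4) 101.7 [169. 160. 145.]
side column 4013 px 374.0 132.0 (array([769.8,  72.3]), array([208.4, 435.2]), 89.6) 205.7 [119. 107.  97.]
```

```bash
python3 - <<'E'
from h import *
C=np.array([870.7,77.6])
for n,(u0,v0,u1,v1) in [("scene",(360,240,445,320)),("side",(290,120,355,185))]:
    d=dict(np.load(n+"0.npz"));X=cloud(d);M=np.zeros((480,640),bool);M[v0:v1,u0:u1]=1
    z=X[...,2];h,e=np.histogram(z[M&(z>130)],bins=np.arange(130,290,5));print(n,[(int(a),int(b)) for a,b in zip(e,h) if b>15])
    for zl,zh in [(196,206),(150,160),(176,184),(200,250),(208,216)]:
        for b in blob(M&(z>zl)&(z<zh),30):print(zl,b.sum(),rect(X[b]),np.round(np.nanmean(X[b],0),1))
# column circle fit & bar direction
for n,(u0,v0,u1,v1) in [("scene",(310,370,385,450)),("side",(380,95,425,165))]:
    d=dict(np.load(n+"0.npz"));X=cloud(d);M=np.zeros((480,640),bool);M[v0:v1,u0:u1]=1
    z=X[...,2];m=M&(z>125)&(z<260)&(np.hypot(X[...,0]-C[0],X[...,1]-C[1])<60)
    h,e=np.histogram(z[m],bins=np.arange(120,270,5));print([(int(a),int(b)) for a,b in zip(e,h) if b>15]); 
    top=e[h.argmax()];p=X[m&(z>top-3)&(z<top+8)];print(n,"coltop",top,rect(p),cv2.minEnclosingCircle(p[:,:2].astype(np.float32)))
    p=X[m&(z<top-10)];A=np.c_[2*p[:,:2],np.ones(len(p))];s=np.linalg.lstsq(A,(p[:,:2]**2).sum(1),rcond=None)[0];print("cyl",s[:2],np.sqrt(s[2]+s[0]**2+s[1]**2),len(p))
# housing normal
for n in("scene","side"):
    d=dict(np.load(n+"0.npz"));X=cloud(d);z=X[...,2];f=d["frame"].astype(int)
    m=(z>225)&(z<240)&(X[...,0]>880)&(X[...,0]<1300)&(abs(X[...,1])<400)&(f[...,0]>1.4*f[...,2])
    print(n,"housing",rect(X[m]))
E
```

```text
scene [(155, 19), (180, 23), (185, 70), (190, 71), (195, 72), (200, 74), (205, 119), (210, 904), (215, 401), (220, 763), (225, 77), (230, 193), (235, 135)]
196 60 (array([642.5,  82.3]), array([30.2,  5. ]), 76.1) [642.5  82.4 200.6]
196 74 (array([653.7, 147.4]), array([34.7,  4.1]), 82.1) [653.6 147.7 201.2]
200 2666 (array([635.5, 118. ]), array([100.3, 155.8]), 81.4) [626.8 121.2 218.9]
208 1194 (array([604.5, 123.3]), array([100.9,  92.6]), 80.0) [602.3 126.4 213.7]
side [(155, 17), (180, 27), (185, 68), (190, 75), (195, 65), (200, 85), (205, 126), (210, 479), (215, 288), (220, 221), (225, 71), (230, 79), (235, 65)]
196 126 (array([583.6,  86.6]), array([ 54.7, 107.8]), 45.5) [584.7  85.  201.2]
200 1415 (array([634.2, 114.4]), array([107.2, 155.1]), 81.0) [612.9 112.5 217.1]
208 608 (array([600.5, 121.2]), array([106.7,  89.6]), 83.9) [592.1 115.  212.8]
[(125, 36), (130, 53), (135, 56), (140, 47), (145, 58), (150, 58), (155, 55), (160, 59), (165, 61), (170, 56), (175, 58), (180, 58), (185, 63), (190, 66), (195, 65), (200, 61), (205, 77), (210, 68), (215, 93), (220, 1612), (225, 78)]
scene coltop 220 (array([858.3,  77.1]), array([89.5, 63.2]), 8.2) ((857.050537109375, 80.98490142822266), 45.93965148925781)
cyl [866.91521991  78.45828715] 34.84555841679662 987
[(125, 30), (130, 36), (135, 32), (140, 35), (145, 30), (150, 32), (155, 35), (160, 39), (165, 32), (170, 34), (175, 32), (180, 36), (185, 28), (190, 24), (195, 28), (200, 29), (205, 32), (210, 38), (215, 77), (220, 277), (225, 54)]
side coltop 220 (array([859.5,  81.4]), array([67.7, 92.4]), 62.2) ((858.810302734375, 80.31684875488281), 48.20849609375)
cyl [865.28078465  72.75518661] 25.9953122190177 544
scene housing (array([957. ,   4.2]), array([108.8, 298.4]), 14.6)
side housing (array([1048.3,   46.1]), array([356.3, 202. ]), 81.3)
```

```bash
cat >> h.py <<'E'
Rt0=np.array([[-.9521,.3058,0],[.3058,.9521,0],[0,0,-1.]])
E
python3 - <<'E'
from h import *
for n,bx in [("scene",(160,195,210,255)),("side",(395,340,450,395)),("scene",(470,220,520,280))]:
    d=dict(np.load(n+"0.npz"));X=cloud(d);M=np.zeros((480,640),bool);M[bx[1]:bx[3],bx[0]:bx[2]]=1
    p=X[M&(X[...,2]>60)];print(n,rect(p))
p0=np.array([175.865,547.483,200.128])
for w in [(450,-245,260),(545,-245,200),(560,-245,45)]:
    print(w,(Rt0.T@(np.array(w)-p0)/50).round(2))
E
```

```text
scene (array([ 417.2, -414.6]), array([66.6, 65.6]), 62.0)
side (array([ 410.3, -420.1]), array([67.4, 63.6]), 72.2)
scene (array([315.5, 318. ]), array([82.2, 76.9]), 0.5)
(450, -245, 260) [-10.07 -13.41  -1.2 ]
(545, -245, 200) [-11.88 -12.83   0.  ]
(560, -245, 45) [-12.16 -12.74   3.1 ]
```

Request:
send_rows --moves '[[[0, 0, 12], [-10.07, -13.41, -1.2], 1], [[0, 0, 12], [-10.07, -13.41, -1.2], 1], [[0, 0, 12], [-10.07, -13.41, -1.2], 1], [[0, 0, 12], [-10.07, -13.41, -1.2], 1], [[0, 0, 12], [-10.07, -13.41, -1.2], 1], [[0, 0, 12], [-10.07, -13.41, -1.2], 1], [[0, 0, 12], [-10.07, -13.41, -1.2], 1], [[0, 0, 12], [-10.07, -13.41, -1.2], 1], [[0, 0, 12], [-10.07, -13.41, -1.2], 1], [[0, 0, 12], [-10.07, -13.41, -1.2], 1], [[0, 0, 12], [-10.07, -13.41, -1.2], 1], [[0, 0, 12], [-10.07, -13.41, -1.2], 1], [[0, 0, 12], [-10.07, -13.41, -1.2], 1], [[0, 0, 12], [-10.07, -13.41, -1.2], 1], [[0, 0, 12], [-10.07, -13.41, -1.2], 1], [[0, 0, 12], [-10.07, -13.41, -1.2], 1], [[0, 0, 12], [-10.07, -13.41, -1.2], 1], [[0, 0, 12], [-10.07, -13.41, -1.2], 1]]'

```text
clock: 1.9
tool_pos: [451.7, -250.2, 259.1]
tcp_rot: [[0.001, 1.0, 0.0], [1.0, -0.001, -0.002], [-0.002, 0.0, -1.0]]
ft_force: [-0.0, 1.3, 0.1]
gripper_width: -0.1
gripper_force: 0.0
```

Request:
send_rows --moves '[[[0, 0, 0], [0, 1, 0.4], 1], [[0, 0, 0], [0, 1.8, 0.9], 1], [[0, 0, 0], [0, 2.02, 1.8], 1], [[0, 0, 0], [0, 2.02, 2.8], 1], [[0, 0, 0], [0, 2.02, 3.8], 1], [[0, 0, 0], [0.3, 2.02, 4.3], 1], [[0, 0, 0], [0.46, 2.02, 4.3], 1], [[0, 0, 0], [0.46, 2.02, 4.3], 1]]'

```text
clock: 2.7
tool_pos: [551.0, -220.0, 45.4]
tcp_rot: [[-0.005, 1.0, -0.001], [1.0, 0.005, 0.001], [0.001, -0.001, -1.0]]
ft_force: [0.1, -0.1, -0.3]
gripper_width: -0.4
gripper_force: 0.0
```

```bash
cat >> h.py <<'E'
C=np.array([870.7,77.6])
def look(name):
    from station import env,get_image
    d=get_image(name);d["clock"]=env.get_state()["clock"];return d
def meas(d,th):
    "arm angle (deg) near th: mould top and bumper top points, rotated to arm frame, rects; angle from the centres"
    X=cloud(d);a=np.radians(th);ex=np.array([np.cos(a),np.sin(a)]);ey=np.array([-ex[1],ex[0]])
    q=X[...,:2]-C;xa=q@ex;ya=q@ey;z=X[...,2];out={}
    for lab,x0,z0,zt,hx,hy in [("mould",-270,114.5,4,75,110),("bumper",-400,75,4,70,190),("bar",-400,102,3,70,50)]:
        m=(abs(xa-x0)<hx)&(abs(ya)<hy)&(abs(z-z0)<zt)
        bs=blob(m,80)
        if not bs: continue
        m=np.any(bs,0) if lab=="bumper" else max(bs,key=lambda b:b.sum())
        c,s,r=rect(X[m]);v=C-c;out[lab]=(round(float(np.degrees(np.arctan2(v[1],v[0]))),2),s.tolist(),r,round(float(np.hypot(*v)),1))
    return out
E
python3 - <<'E'
from h import *
from station import env
for n in("scene","side"):
    d=look(n);print(d["clock"],n,meas(d,19.1));cv2.imwrite(f"pics/{n}1.png",d["frame"][:,:,::-1])
print(env.get_state()["tool_pos"],env.get_state()["ft_force"])
E
```

```text
2.75 scene {'mould': (18.93, [124.7, 160.5], 19.2, 269.4), 'bumper': (18.95, [115.8, 297.8], 19.1, 399.4), 'bar': (19.04, [107.5, 59.9], 19.1, 391.7)}
2.8 side {'mould': (19.37, [126.0, 161.2], 19.2, 271.0), 'bumper': (19.38, [116.0, 299.8], 19.3, 401.1), 'bar': (19.43, [116.6, 61.3], 19.2, 388.3)}
[ 552.8762634  -222.19781006   47.38122929] [-0.24611599 -1.50695664 -0.15976567]
```

View pics/scene1.png

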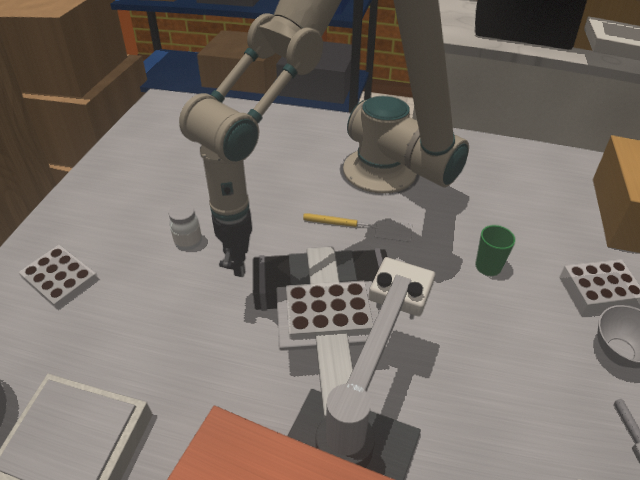

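The hand is at (235,265), just beside the bumper's right face at (258,283). I'll start a gentle push.

Request:
send_rows --moves '[[[0, 0, 0], [0.057, -0.02, 0], 1], [[0, 0, 0], [0.114, -0.04, 0], 1], [[0, 0, 0], [0.17, -0.06, 0], 1], [[0, 0, 0], [0.227, -0.08, 0], 1], [[0, 0, 0], [0.284, -0.1, 0], 1], [[0, 0, 0], [0.34, -0.12, 0], 1], [[0, 0, 0], [0.397, -0.14, 0], 1], [[0, 0, 0], [0.454, -0.16, 0], 1], [[0, 0, 0], [0.51, -0.175, 0], 1], [[0, 0, 0], [0.567, -0.19, 0], 1], [[0, 0, 0], [0.624, -0.21, 0], 1], [[0, 0, 0], [0.68, -0.23, 0], 1], [[0, 0, 0], [0.737, -0.25, 0], 1], [[0, 0, 0], [0.794, -0.27, 0], 1]]'

```text
clock: 4.2
tool_pos: [537.4, -181.6, 45.1]
tcp_rot: [[-0.003, 1.0, 0.0], [1.0, 0.003, 0.0], [0.0, 0.0, -1.0]]
ft_force: [0.7, -0.1, -0.5]
gripper_width: -0.2
gripper_force: 0.0
```

```bash
python3 - <<'E'
from h import *
from station import env
th=18
for n in("scene","side")*2:
    d=look(n);m=meas(d,th);th=m["mould"][0];print(d["clock"],n,m)
s=env.get_state();print(s["tool_pos"],s["ft_force"])
E
```

```text
4.25 scene {'mould': (18.94, [124.1, 160.5], 19.0, 269.3), 'bumper': (19.0, [112.5, 298.8], 19.9, 400.2), 'bar': (19.02, [107.8, 59.6], 19.2, 392.4)}
4.3 side {'mould': (17.75, [127.3, 145.9], 20.0, 271.5), 'bumper': (19.39, [116.6, 301.2], 18.7, 402.1), 'bar': (19.4, [116.3, 61.2], 18.9, 388.4)}
4.35 scene {'mould': (18.96, [124.3, 160.7], 19.3, 269.3), 'bumper': (19.08, [110.3, 302.6], 22.6, 404.7), 'bar': (19.04, [107.2, 59.9], 19.0, 392.5)}
4.4 side {'mould': (18.17, [126.8, 150.0], 19.2, 270.9), 'bumper': (19.35, [116.5, 301.2], 19.1, 399.9), 'bar': (19.34, [117.0, 61.0], 19.4, 388.3)}
[ 537.54088002 -181.86997439   45.12795981] [-0.37107837 -0.27716814 -0.1736008 ]
```

```bash
python3 - <<'E'
from h import *
d=look("scene");e=look("side")
a=cv2.resize(d["frame"][200:350,170:420],(800,480),interpolation=cv2.INTER_CUBIC)
b=cv2.resize(e["frame"][200:320,250:450],(800,480),interpolation=cv2.INTER_CUBIC)
cv2.imwrite("pics/c2.png",cv2.resize(np.vstack([a,b]),(660,600))[:,:,::-1])
X=cloud(e)
for v in range(255,300,6):print([tuple(X[v,u].round().astype(int)) if X[v,u,0]==X[v,u,0] else 0 for u in range(360,410,8)])
E
```

```text
[(np.int64(518), np.int64(-119), np.int64(79)), (np.int64(476), np.int64(-178), np.int64(167)), (np.int64(493), np.int64(-187), np.int64(161)), (np.int64(529), np.int64(-182), np.int64(129)), (np.int64(544), np.int64(-193), np.int64(126)), (np.int64(644), np.int64(-146), np.int64(5)), (np.int64(663), np.int64(-158), np.int64(0))]
[(np.int64(511), np.int64(-127), np.int64(70)), (np.int64(522), np.int64(-143), np.int64(76)), (np.int64(484), np.int64(-197), np.int64(156)), (np.int64(515), np.int64(-195), np.int64(129)), (np.int64(566), np.int64(-180), np.int64(74)), (np.int64(632), np.int64(-158), np.int64(1)), (np.int64(650), np.int64(-170), np.int64(-2))]
[(np.int64(497), np.int64(-141), np.int64(72)), (np.int64(508), np.int64(-157), np.int64(78)), (np.int64(522), np.int64(-170), np.int64(78)), (np.int64(526), np.int64(-190), np.int64(93)), (np.int64(556), np.int64(-191), np.int64(70)), (np.int64(614), np.int64(-174), np.int64(6)), (np.int64(636), np.int64(-183), np.int64(-4))]
[(np.int64(482), np.int64(-156), np.int64(75)), (np.int64(495), np.int64(-169), np.int64(77)), (np.int64(510
[... 831 characters left out ...]
p.int64(592), np.int64(-223), np.int64(-2))]
[(np.int64(488), np.int64(-157), np.int64(-1)), (np.int64(483), np.int64(-187), np.int64(34)), (np.int64(490), np.int64(-205), np.int64(46)), (np.int64(535), np.int64(-195), np.int64(-5)), (np.int64(543), np.int64(-213), np.int64(7)), (np.int64(562), np.int64(-223), np.int64(0)), (np.int64(576), np.int64(-237), np.int64(2))]
[(np.int64(478), np.int64(-169), np.int64(-5)), (np.int64(490), np.int64(-183), np.int64(-1)), (np.int64(490), np.int64(-207), np.int64(24)), (np.int64(520), np.int64(-209), np.int64(-1)), (np.int64(533), np.int64(-223), np.int64(1)), (np.int64(551), np.int64(-234), np.int64(-3)), (np.int64(567), np.int64(-247), np.int64(-5))]
```

View pics/c2.png

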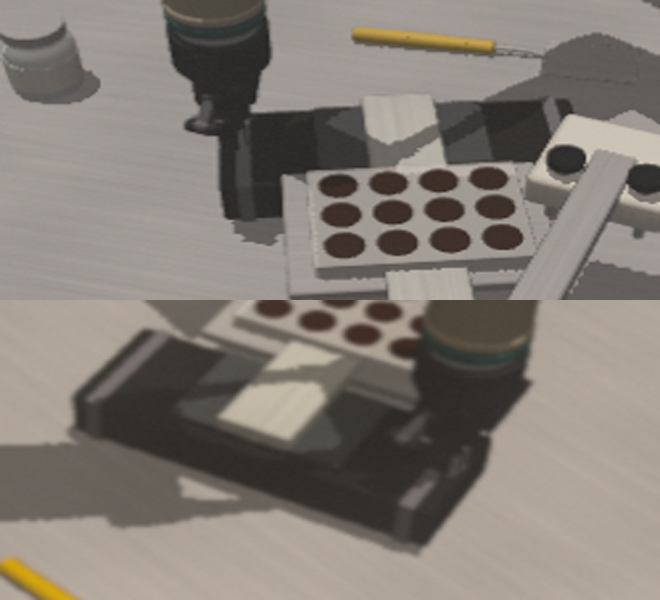

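The bumper and mould haven't moved, and the fingertip isn't clearly visible (gripper body at about (240,90) in the crop). I'll project the TCP to see where the tip really is.

```bash
python3 - <<'E'
from h import *
from station import env
s=env.get_state();p=np.array(s["tool_pos"]);Rt=np.array(s["tcp_rot"]);print(p,s["ft_force"],s["wrist_torque"],s["clock"])
pts=np.array([p,p-Rt[:,2]*30,p-Rt[:,2]*70,[541.8,-195,75],[593.8,-177,75],[489.8,-213,75],[443.6,88.5,75]])
ims=[]
for n in("scene","side"):
    d=look(n);K=np.array([[d["fx"],0,d["cx"]],[0,d["fy"],d["cy"]],[0,0,1]])
    uv=cv2.projectPoints(pts,cv2.Rodrigues(np.array(d["R"]))[0],np.array(d["t"]),K,np.array(d["dist"]))[0][:,0];print(n,uv.round(1).tolist())
    f=cv2.resize(d["frame"],None,fx=5,fy=5,interpolation=cv2.INTER_CUBIC)
    for i,q in enumerate(uv*5):cv2.circle(f,tuple(int(k) for k in q),4,(255,0,0) if i<3 else (0,255,0),-1)
    u,v=(uv[1]*5).astype(int);g=f[max(v-250,0):v+250,u-200:u+200];g=np.clip(g.astype(float)*1.8,0,255).astype(np.uint8);ims.append(g)
cv2.imwrite("pics/c3.png",np.hstack(ims)[:,:,::-1])
E
```

```text
[ 537.59675547 -182.00396033   45.11939418] [-0.81816998  0.13737883 -0.85245355] [ 0.03940902 -0.02404934 -0.05349058] 4.5
scene [[259.3, 283.0], [258.2, 273.8], [256.8, 260.9], [251.9, 274.1], [251.9, 293.6], [251.9, 255.9], [389.4, 265.5]]
side [[383.0, 275.1], [384.3, 267.4], [386.0, 256.7], [389.4, 269.7], [398.8, 254.3], [379.6, 285.9], [281.3, 223.4]]
```

View pics/c3.png

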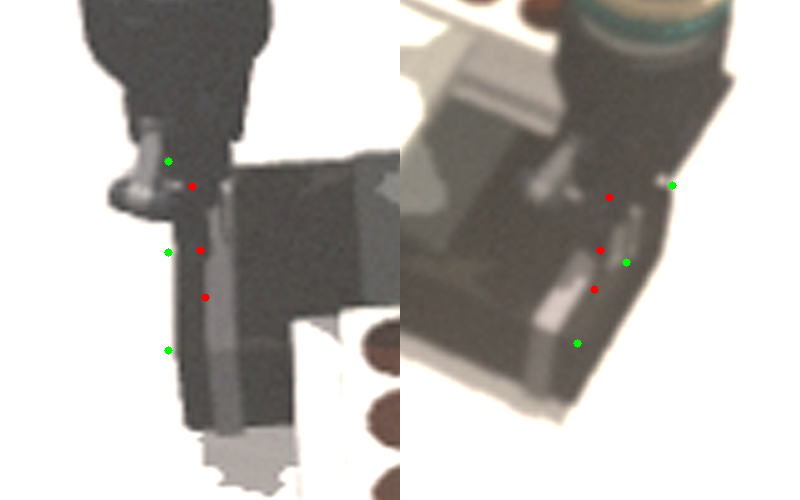

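In the left crop the red TCP dot at (205,297) falls on the bumper, while finger parts show at about (140,195). I'll check with the wrist view.

```bash
python3 - <<'E'
from h import *
from station import env
d=look("wrist");K=np.array([[d["fx"],0,d["cx"]],[0,d["fy"],d["cy"]],[0,0,1]])
pts=np.array([[537.6,-182,45],[541.8,-195,75],[593.8,-177,75],[489.8,-213,75]],float)
uv=cv2.projectPoints(pts,cv2.Rodrigues(np.array(d["R"]))[0],np.array(d["t"]),K,np.array(d["dist"]))[0][:,0];print(uv.round(1).tolist())
cv2.imwrite("pics/w1.png",np.clip(d["frame"].astype(float)*1.6,0,255).astype(np.uint8)[:,:,::-1])
X=cloud(d)
for v in range(120,480,40):print(v,[[int(a) if a==a else 0 for a in X[v,u]] for u in range(120,560,60)])
m=meas(look("scene"),19);print(m, meas(look("side"),19))
E
```

```text
[[318.2, 289.4], [328.2, 349.1], [457.8, 310.7], [207.2, 384.2]]
120 [[474, -103, 87], [494, -103, 88], [512, -103, 87], [531, -103, 87], [550, -103, 86], [590, -105, 1], [585, -102, 94], [603, -102, 94]]
160 [[472, -115, 87], [492, -115, 86], [512, -115, 87], [530, -117, 75], [552, -117, 75], [573, -117, 75], [587, -114, 93], [605, -114, 94]]
200 [[426, -149, 0], [486, -131, 75], [509, -131, 75], [530, -131, 75], [552, -131, 74], [574, -131, 75], [627, -148, 0], [662, -148, -1]]
240 [[423, -172, 0], [485, -147, 75], [507, -147, 74], [530, -146, 76], [553, -146, 75], [575, -146, 75], [630, -171, 0], [666, -172, 0]]
280 [[419, -197, 0], [483, -163, 75], [507, -163, 76], [530, -163, 75], [553, -163, 74], [576, -162, 76], [633, -196, 1], [670, -197, 0]]
320 [[415, -224, 0], [452, -224, 0], [506, -180, 76], [531, -170, 94], [554, -181, 75], [600, -224, -1], [638, -224, -1], [675, -224, 0]]
360 [[410, -254, 0], [449, -253, 0], [504, -200, 75], [532, -167, 121], [549, -168, 120], [602, -252, 0], [641, -252, 0], [680, -253, 0]]
400 [[404, -286, 0], [502, -169, 135], [516, -173, 130], [533, -169, 135], [547, -164, 141], [563, -169, 136], [578, -168, 136], [686, -284, 1]]
440 [[493, -168, 149], [505, -173, 145], [521, -164, 153], [533, -170, 147], [546, -163, 154], [565, -185, 132], [573, -169, 149], [587, -168, 149]]
{'mould': (18.96, [123.1, 160.8], 19.3, 269.3), 'bumper': (18.92, [113.8, 299.2], 19.9, 400.2), 'bar': (19.01, [106.9, 59.6], 19.1, 392.0)} {'mould': (18.51, [126.6, 151.9], 19.4, 271.2), 'bumper': (19.26, [117.6, 301.1], 18.0, 401.5), 'bar': (19.32, [118.3, 64.0], 22.3, 387.8)}
```

View pics/w1.png

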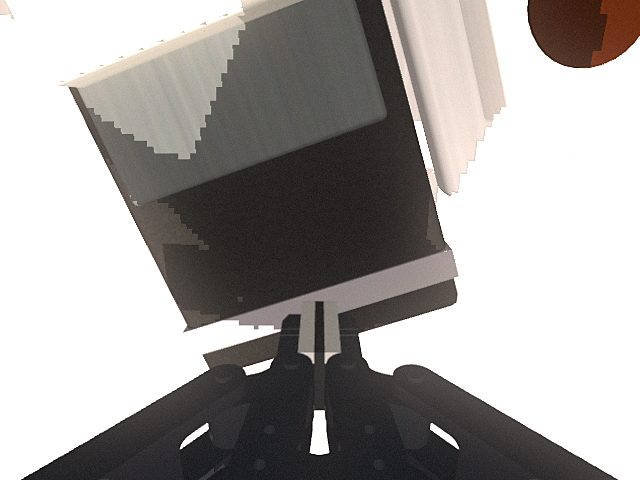

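The wrist view shows closed pads with their tips at about (318,302), right over the light end stripe. They are either inside the bumper's end or above it. A depth profile along the fingers will settle which.

```bash
python3 - <<'E'
from h import *
from station import env
d=look("wrist");X=cloud(d)
for v in range(288,350,4):print(v,[X[v,u].round(0).astype(int).tolist() for u in (292,306,312,330,350)])
R=np.array(d["R"]);print("cam",-R.T@np.array(d["t"]),R[2])
# project a column of points on tool axis and 11mm ahead
K=np.array([[d["fx"],0,d["cx"]],[0,d["fy"],d["cy"]],[0,0,1]])
pts=np.array([[537.6,-182+o,z] for o in(-11,0,11) for z in(45,75,95)],float)
print(cv2.projectPoints(pts,cv2.Rodrigues(R)[0],np.array(d["t"]),K,np.array(d["dist"]))[0][:,0].round(0).tolist())
s=env.get_state();print(s["clock"],s["tool_pos"],s["ft_force"],s["q"],s["tau"])
E
```

```text
288 [[527, -167, 75], [533, -167, 76], [535, -167, 76], [542, -166, 77], [550, -166, 76]]
292 [[527, -168, 76], [533, -169, 75], [535, -168, 76], [542, -168, 77], [550, -168, 76]]
296 [[527, -170, 76], [533, -170, 77], [535, -170, 77], [542, -170, 77], [550, -170, 77]]
300 [[527, -172, 76], [533, -171, 78], [535, -172, 76], [542, -172, 76], [550, -171, 77]]
304 [[527, -173, 76], [533, -170, 84], [535, -170, 83], [542, -169, 84], [550, -173, 77]]
308 [[527, -175, 76], [533, -171, 85], [535, -170, 86], [542, -170, 86], [550, -175, 76]]
312 [[527, -177, 76], [533, -170, 89], [535, -170, 89], [542, -170, 89], [550, -177, 76]]
316 [[528, -174, 86], [533, -169, 93], [535, -170, 92], [542, -170, 92], [550, -174, 84]]
320 [[528, -174, 87], [533, -170, 95], [535, -171, 94], [542, -170, 95], [549, -174, 87]]
324 [[528, -174, 90], [533, -170, 98], [535, -171, 96], [542, -169, 98], [549, -174, 90]]
328 [[528, -174, 94], [533, -170, 100], [535, -170, 100], [542, -170, 100], [549, -174, 93]]
332 [[528, -174, 97], [534, -170, 103], [536, -170, 103], [541, -170, 102], [549, -174, 96]]
336 [[528, -17
[... 336 characters left out ...]
 105], [-9223372036854775808, -9223372036854775808, -9223372036854775808], [536, -170, 112], [541, -170, 111], [548, -173, 107]]
cam [537.44849144 -98.61340008 219.25592179] [ 0.00189996 -0.31952708 -0.94757524]
[[318.0, 310.0], [318.0, 345.0], [318.0, 376.0], [318.0, 289.0], [318.0, 322.0], [318.0, 350.0], [318.0, 268.0], [318.0, 297.0], [318.0, 323.0]]
4.8 [ 537.5140873  -181.93613671   45.05291518] [ 0.19558654  0.02249741 -0.8158768 ] [-2.57274690e+01  2.25046841e+01  1.00101331e+02  5.05654764e-03
  5.73943442e+01 -2.59184759e+01] [ 1.05252835e-03 -4.38216162e+01 -1.98627913e+01  1.28282491e-04
  5.28664157e-05 -1.55972975e-05]<stdin>:4: RuntimeWarning: invalid value encountered in cast
```

```bash
python3 - <<'E'
from h import *
ims=[]
for n in("scene","side"):
    d=dict(np.load(n+"0.npz"));fr=cv2.imread(f"pics/{n}1.png");K=np.array([[d["fx"],0,d["cx"]],[0,d["fy"],d["cy"]],[0,0,1]])
    pts=np.array([[551.5,-221,z] for z in (45.5,85,118)])
    uv=cv2.projectPoints(pts,cv2.Rodrigues(np.array(d["R"]))[0],np.array(d["t"]),K,np.array(d["dist"]))[0][:,0];print(uv)
    f=cv2.resize(fr,None,fx=8,fy=8,interpolation=cv2.INTER_CUBIC);f=np.clip(f.astype(float)*2,0,255).astype(np.uint8)
    for q in uv*8:cv2.circle(f,tuple(int(k) for k in q),4,(0,0,255),-1)
    u,v=(uv[1]*8).astype(int);ims.append(f[v-250:v+250,u-200:u+200])
cv2.imwrite("pics/c4.png",np.hstack(ims))
E
```

```text
[[240.35595283 284.17850352]
 [238.48631808 271.98013411]
 [236.86209217 261.31093209]]
[[398.67063898 281.60131051]
 [400.70114325 271.47385128]
 [402.46016721 262.67960431]]
```

View pics/c4.png

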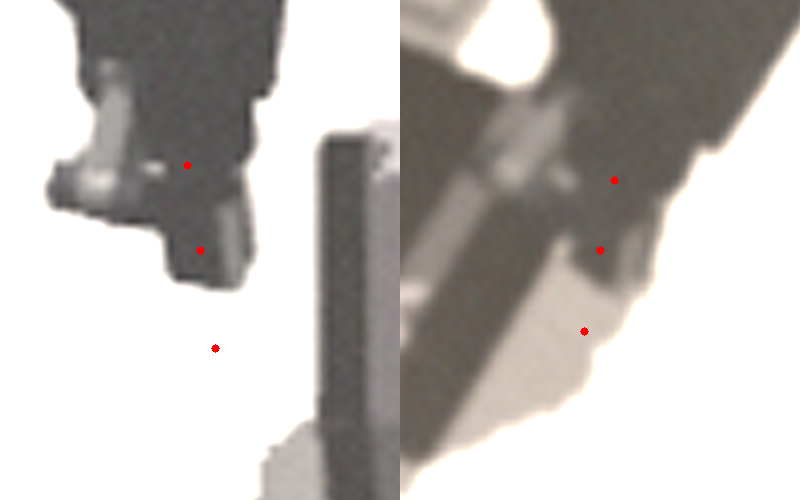

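The crop shows the real fingertip ending well above the reported TCP (tip at row 288, where the TCP dot is at row 348). It sits at z≈80, so the hand passed just over the bumper without touching it. I'll triangulate the tip and the side knob, then back off and lower.

```bash
python3 - <<'E'
from h import *
def PM(n):
    d=dict(np.load(n+"0.npz"));K=np.array([[d["fx"],0,d["cx"]],[0,d["fy"],d["cy"]],[0,0,1]]);return d,K
o={}
prs={"knob":((226,264.5),(390,260.9)),"padtip":((243.4,276.5),(403.5,275.5)),"tipcorner":((242.5,276.7),(402,276))}
for k,(a,b) in prs.items():
    P=[];U=[]
    for n,q in(("scene",a),("side",b)):
        d,K=PM(n);P.append(np.c_[d["R"],np.array(d["t"])[:,None]]);U.append(cv2.undistortPoints(np.array([[q]],float),K,d["dist"])[0,0])
    h=cv2.triangulatePoints(P[0],P[1],U[0],U[1])[:,0];print(k,(h[:3]/h[3]).round(1))
# gripper extents from live clouds about the tool axis, by height
from station import env
t=np.array(env.get_state()["tool_pos"])
A=[]
for n in("scene","side","wrist"):
    X=cloud(look(n)).reshape(-1,3);A.append(X[(abs(X[:,0]-t[0])<75)&(abs(X[:,1]-t[1])<75)&(X[:,2]>79)])
A=np.vstack(A)
for z in range(79,200,10):
    p=A[(A[:,2]>=z)&(A[:,2]<z+10)]-t
    if len(p)>5:print(z,len(p),np.percentile(p[:,:2],[2,98],axis=0).round(0).tolist())
E
```

```text
knob [ 549.8 -220.1  115.6]
padtip [ 553.7 -219.5   70.4]
tipcorner [ 552.  -219.7   68.8]
79 10546 [[-67.0, 8.0], [35.0, 75.0]]
89 7190 [[-12.0, 8.0], [73.0, 75.0]]
99 1300 [[-13.0, -3.0], [13.0, 13.0]]
109 1478 [[-15.0, -9.0], [16.0, 14.0]]
119 5105 [[-32.0, -7.0], [32.0, 15.0]]
129 11370 [[-37.0, -8.0], [38.0, 14.0]]
139 10398 [[-46.0, -7.0], [46.0, 19.0]]
149 14816 [[-54.0, 5.0], [54.0, 19.0]]
159 3736 [[-57.0, -9.0], [58.0, 19.0]]
169 218 [[-60.0, -21.0], [60.0, 18.0]]
179 151 [[-42.0, -21.0], [42.0, 19.0]]
189 103 [[-41.0, -14.0], [39.0, 11.0]]
199 103 [[-39.0, -37.0], [37.0, 36.0]]
```

Request:
send_rows --moves '[[[0, 0, 0], [-0.8, 0.27, 0], 1], [[0, 0, 0], [-0.8, 0.27, 0], 1], [[0, 0, 0], [-0.8, 0.27, 0.66], 1], [[0, 0, 0], [-0.8, 0.27, 0.66], 1], [[0, 0, 0], [-0.8, 0.27, 0.66], 1]]'

```text
clock: 5.45
tool_pos: [550.3, -221.3, 11.7]
tcp_rot: [[-0.003, 1.0, -0.002], [1.0, 0.003, 0.001], [0.001, -0.002, -1.0]]
ft_force: [0.1, 0.2, 1.2]
gripper_width: -0.5
gripper_force: 0.0
```

```bash
python3 - <<'E'
from h import *
from station import env
d=look("wrist");X=cloud(d);s=env.get_state();t=np.array(s["tool_pos"]);print(s["clock"],t,s["ft_force"])
near=(abs(X[...,0]-t[0])<14)&(abs(X[...,1]-t[1])<16)&(X[...,2]>15)
p=X[near];print(len(p),np.percentile(p[:,2],[0,1,5]).round(1),p[p[:,2]<np.percentile(p[:,2],3)].mean(0).round(1))
d=look("scene");print(meas(d,19))
X=cloud(d);p=X[(abs(X[...,0]-t[0])<16)&(abs(X[...,1]-t[1])<16)&(X[...,2]>12)];print(np.percentile(p[:,2],[0,1,3]).round(1))
E
```

```text
5.5 [ 551.19986701 -221.68508747   12.51263547] [ 0.6760593   0.28107219 -0.34745055]
11026 [46.5 49.7 54.9] [ 550.6 -210.7   50.2]
{'mould': (18.95, [125.8, 160.4], 19.1, 269.4), 'bumper': (18.97, [116.7, 297.8], 19.3, 399.6), 'bar': (19.04, [106.3, 59.8], 19.2, 391.5)}
[45.5 48.7 53.3]
```

The tip is now at z≈47, well within the face. I'll push.

Request:
send_rows --moves '[[[0, 0, 0], [0.057, -0.02, 0], 1], [[0, 0, 0], [0.114, -0.04, 0], 1], [[0, 0, 0], [0.17, -0.06, 0], 1], [[0, 0, 0], [0.227, -0.08, 0], 1], [[0, 0, 0], [0.284, -0.1, 0], 1], [[0, 0, 0], [0.34, -0.12, 0], 1], [[0, 0, 0], [0.397, -0.14, 0], 1], [[0, 0, 0], [0.454, -0.16, 0], 1], [[0, 0, 0], [0.51, -0.175, 0], 1], [[0, 0, 0], [0.567, -0.19, 0], 1], [[0, 0, 0], [0.624, -0.21, 0], 1], [[0, 0, 0], [0.68, -0.23, 0], 1]]'

```text
clock: 6.75
tool_pos: [539.4, -187.5, 12.1]
tcp_rot: [[-0.003, 1.0, 0.0], [1.0, 0.003, 0.0], [0.0, 0.0, -1.0]]
ft_force: [0.7, -0.7, -0.1]
gripper_width: -0.3
gripper_force: 0.0
```

```bash
python3 - <<'E'
from h import *
from station import env
th=17
for n in("scene","side")*2:
    d=look(n);m=meas(d,th);print(d["clock"],n,m)
s=env.get_state();print(s["tool_pos"],s["ft_force"])
E
```

```text
6.8 scene {'mould': (16.08, [124.6, 159.0], 15.8, 269.3), 'bumper': (16.83, [114.4, 308.8], 16.6, 399.6), 'bar': (16.26, [106.4, 59.7], 16.3, 391.7)}
6.85 side {'mould': (16.26, [125.8, 161.8], 16.5, 271.0), 'bumper': (16.28, [116.5, 301.4], 15.5, 401.4), 'bar': (16.23, [117.8, 60.6], 16.8, 388.9)}
6.9 scene {'mould': (15.32, [125.0, 158.4], 15.7, 269.5), 'bumper': (15.7, [114.7, 300.0], 15.5, 399.6), 'bar': (15.54, [107.2, 59.7], 15.7, 391.5)}
6.95 side {'mould': (15.45, [127.5, 162.0], 15.6, 271.4), 'bumper': (15.68, [115.9, 302.5], 15.1, 401.3), 'bar': (15.94, [117.3, 68.0], 16.2, 388.6)}
[ 539.56751864 -187.78475748   12.10173994] [-0.5662107  -0.11676682 -0.35170932]
```

Request:
send_rows --moves '[[[0, 0, 0], [0, -0.2, -0.9], 1], [[0, 0, 0], [0, -0.9, -1.6], 1], [[0, 0, 0], [0.6, -1.5, -2.1], 1], [[0, 0, 0], [1.5, -1.9, -2.2], 1], [[0, 0, 0], [2.45, -2.19, -2.2], 1], [[0, 0, 0], [3.45, -2.19, -2.2], 1], [[0, 0, 0], [4.45, -2.19, -2.2], 1], [[0, 0, 0], [5.45, -2.19, -2.2], 1], [[0, 0, 0], [6.45, -2.19, -2.2], 1], [[0, 0, 0], [7.45, -2.19, -2.2], 1], [[0, 0, 0], [8.4, -2.0, -2.2], 1], [[0, 0, 0], [9.29, -1.6, -2.1], 1], [[0, 0, 0], [9.29, -1.1, -1.4], 1], [[0, 0, 0], [9.29, -0.95, -0.5], 1], [[0, 0, 0], [9.29, -0.95, 0], 1]]'

```text
clock: 8.45
tool_pos: [490.3, 276.5, 9.1]
tcp_rot: [[-0.004, 1.0, -0.002], [1.0, 0.004, -0.001], [-0.001, -0.002, -1.0]]
ft_force: [0.4, 0.2, -0.0]
gripper_width: -0.1
gripper_force: 0.0
```

```bash
python3 - <<'E'
from h import *
from station import env
th=3
for n in("scene","side"):
    d=look(n);m=meas(d,th);print(d["clock"],n,m)
s=env.get_state();print(s["tool_pos"],s["ft_force"])
E
```

```text
8.5 scene {'mould': (9.39, [125.4, 115.8], 4.7, 270.2), 'bumper': (4.8, [115.3, 299.4], 5.1, 400.0), 'bar': (4.79, [105.7, 59.9], 4.6, 392.8)}
8.55 side {'mould': (5.06, [124.5, 163.7], 4.3, 270.9), 'bumper': (4.8, [114.4, 301.4], 4.8, 400.6), 'bar': (4.83, [117.3, 62.7], 4.3, 388.6)}
[487.34989505 275.15554285   8.28849217] [-0.94849236 -0.41432716  0.37078771]
```

Request:
send_rows --moves '[[[0, 0, 0], [0.16, 0.08, 0], 1], [[0, 0, 0], [0.16, 0.08, 0], 1], [[0, 0, 0], [0.16, 0.08, 0], 1], [[0, 0, 0], [0.16, 0.08, 0], 1], [[0, 0, 0], [0.16, 0.08, 0], 1], [[0, 0, 0], [0.16, 0.08, 0], 1], [[0, 0, 0], [0.16, 0.08, 0], 1], [[0, 0, 0], [0.16, 0.08, 0], 1], [[0, 0, 0], [0.16, 0.08, 0], 1]]'

```text
clock: 9.45
tool_pos: [494.4, 284.4, 12.1]
tcp_rot: [[-0.003, 1.0, -0.0], [1.0, 0.003, 0.0], [0.0, -0.0, -1.0]]
ft_force: [0.4, -0.4, -0.0]
gripper_width: 0.1
gripper_force: 0.0
```

```bash
python3 - <<'E'
from h import *
from station import env
th=-1
for n in("scene","side"):
    d=look(n);m=meas(d,th);print(d["clock"],n,m)
    s=env.get_state();print(s["tool_pos"])
X=cloud(d);t=np.array(s["tool_pos"]) # side view: hand and left face
for z in(50,60,70,80,90):
    p=X[(abs(X[...,0]-t[0])<35)&(abs(X[...,1]-t[1])<35)&(abs(X[...,2]-z)<5)];
    if len(p):print(z,len(p),(np.percentile(p[:,:2],[3,97],axis=0)-t[:2]).round(1).tolist())
E
```

```text
9.5 scene {'mould': (6.31, [85.6, 122.9], 87.8, 272.0), 'bumper': (-1.56, [300.7, 116.2], 88.8, 399.3), 'bar': (-1.57, [59.8, 105.0], 88.7, 393.5)}
[494.38159731 284.44930548  12.04801348]
9.55 side {'mould': (-1.37, [164.6, 126.1], 88.1, 271.1), 'bumper': (-1.42, [303.4, 116.1], 88.5, 399.1), 'bar': (-1.3, [63.5, 115.7], 88.9, 388.1)}
[494.38123758 284.44199756  12.03061635]
50 21 [[-13.4, -13.9], [11.3, 5.1]]
60 27 [[-15.9, -14.4], [7.6, 6.6]]
70 30 [[-14.0, -14.1], [10.5, 3.4]]
80 20 [[-14.3, -14.4], [22.0, -5.3]]
90 55 [[-27.5, -16.5], [26.8, 4.4]]
```

Request:
send_rows --moves '[[[0, 0, 0], [0, 0, 0], 1], [[0, 0, 0], [0, 0, 0], 1], [[0, 0, 0], [0, 0, 0], 1], [[0, 0, 0], [0.032, 0.004, 0], 1], [[0, 0, 0], [0.064, 0.008, 0], 1], [[0, 0, 0], [0.096, 0.013, 0], 1], [[0, 0, 0], [0.128, 0.017, 0], 1], [[0, 0, 0], [0.16, 0.021, 0], 1], [[0, 0, 0], [0.192, 0.025, 0], 1], [[0, 0, 0], [0.224, 0.029, 0], 1], [[0, 0, 0], [0.256, 0.034, 0], 1], [[0, 0, 0], [0.288, 0.038, 0], 1], [[0, 0, 0], [0.32, 0.042, 0], 1], [[0, 0, 0], [0.352, 0.046, 0], 1], [[0, 0, 0], [0.384, 0.05, 0], 1], [[0, 0, 0], [0.416, 0.055, 0], 1], [[0, 0, 0], [0.448, 0.059, 0], 1], [[0, 0, 0], [0.48, 0.063, 0], 1]]'

```text
clock: 11.35
tool_pos: [497.5, 308.6, 12.1]
tcp_rot: [[-0.003, 1.0, 0.0], [1.0, 0.003, 0.0], [0.0, 0.0, -1.0]]
ft_force: [0.3, 0.3, -0.6]
gripper_width: 0.2
gripper_force: 0.0
```

```bash
python3 - <<'E'
from h import *
from station import env
th=-9
for n in("scene","side")*2:
    d=look(n);m=meas(d,th);print(d["clock"],n,m)
s=env.get_state();print(s["tool_pos"],s["ft_force"])
E
```

```text
11.4 scene {'mould': (-18.49, [75.9, 122.0], 80.4, 272.5), 'bumper': (-9.49, [300.3, 115.7], 80.2, 399.3), 'bar': (-9.56, [60.1, 25.9], 80.4, 432.4)}
11.45 side {'mould': (-8.62, [166.1, 123.8], 80.6, 270.2), 'bumper': (-9.85, [320.2, 114.0], 80.8, 399.8), 'bar': (-8.98, [64.4, 116.0], 80.9, 388.2)}
11.5 scene {'mould': (-18.49, [75.9, 123.3], 80.4, 272.8), 'bumper': (-9.42, [300.7, 115.7], 80.5, 399.4), 'bar': (-9.58, [60.1, 26.2], 82.3, 433.7)}
11.55 side {'mould': (-8.59, [165.4, 123.0], 81.6, 270.4), 'bumper': (-9.75, [313.8, 113.1], 80.8, 399.6), 'bar': (-9.11, [62.0, 115.7], 81.7, 388.0)}
[497.43023319 308.5258391   12.09875091] [0.26013092 0.17420862 1.08456694]
```

Request:
send_rows --moves '[[[0, 0, 0], [0.6, 0, 0], 1], [[0, 0, 0], [0.9, 0, -0.5], 1], [[0, 0, 0], [1, 0, -1.4], 1], [[0, 0, 0], [1, 0, -2.3], 1], [[0, 0, 0], [1, 0, -3.2], 1], [[0, 0, 0], [1.5, 0, -4], 1], [[0, 0, 0], [1.5, 0, -4], 1]]'

```text
clock: 12.25
tool_pos: [500.5, 387.7, 219.3]
tcp_rot: [[-0.005, 1.0, 0.012], [1.0, 0.005, 0.009], [0.009, 0.012, -1.0]]
ft_force: [0.2, -0.2, 0.2]
gripper_width: 0.0
gripper_force: 0.0
```

```bash
python3 - <<'E'
from h import *
from station import env
for i in range(4):
    for n in("scene","side"):
        d=look(n);m=meas(d,-9.3);print(d["clock"],n,m["mould"],m["bumper"],m["bar"])
cv2.imwrite("pics/side5.png",d["frame"][:,:,::-1])
# head vs mould in the same side image, laterally across the arm
X=cloud(d);a=np.radians(-9.3);ey=np.array([-np.sin(a),np.cos(a)]);ex=np.array([np.cos(a),np.sin(a)])
E
```

```text
12.3 scene (-18.51, [75.9, 122.0], 80.5, 271.8) (-9.54, [300.0, 114.6], 80.4, 399.3) (-9.56, [60.2, 25.0], 78.3, 433.4)
12.35 side (-8.93, [166.0, 123.7], 80.5, 269.9) (-9.12, [304.8, 113.3], 80.7, 399.9) (-9.12, [63.6, 115.0], 81.8, 387.8)
12.4 scene (-18.46, [75.9, 123.7], 80.5, 272.8) (-9.49, [301.1, 115.1], 80.8, 400.2) (-9.56, [59.6, 26.4], 79.6, 433.0)
12.45 side (-8.93, [164.1, 123.5], 81.8, 270.5) (-8.93, [305.6, 112.5], 80.5, 400.0) (-8.96, [64.8, 113.9], 80.5, 388.4)
12.5 scene (-18.49, [76.2, 121.1], 80.7, 272.5) (-9.5, [300.4, 114.4], 80.6, 398.8) (-9.56, [59.8, 25.5], 79.0, 433.1)
12.55 side (-9.02, [165.1, 122.7], 80.5, 270.3) (-9.05, [304.7, 113.0], 80.8, 400.4) (-9.1, [62.2, 116.2], 79.1, 387.7)
12.6 scene (-18.51, [75.9, 121.5], 80.4, 272.1) (-9.54, [300.5, 114.9], 80.6, 399.5) (-9.54, [59.4, 25.4], 82.5, 433.1)
12.65 side (-8.8, [165.4, 122.1], 80.6, 269.9) (-9.08, [305.1, 114.0], 80.5, 399.8) (-8.88, [64.9, 115.9], 80.4, 388.1)
```

The arm is at rest at about −9.3°, within roughly 1 mm of the head's centre line. I'll wait a few seconds clear of it and check again.

Request:
send_rows --moves '[[[0, 0, 0], [0, 0, 0], 1], [[0, 0, 0], [0, 0, 0], 1], [[0, 0, 0], [0, 0, 0], 1], [[0, 0, 0], [0, 0, 0], 1], [[0, 0, 0], [0, 0, 0], 1], [[0, 0, 0], [0, 0, 0], 1], [[0, 0, 0], [0, 0, 0], 1], [[0, 0, 0], [0, 0, 0], 1], [[0, 0, 0], [0, 0, 0], 1], [[0, 0, 0], [0, 0, 0], 1], [[0, 0, 0], [0, 0, 0], 1], [[0, 0, 0], [0, 0, 0], 1], [[0, 0, 0], [0, 0, 0], 1], [[0, 0, 0], [0, 0, 0], 1], [[0, 0, 0], [0, 0, 0], 1], [[0, 0, 0], [0, 0, 0], 1], [[0, 0, 0], [0, 0, 0], 1], [[0, 0, 0], [0, 0, 0], 1], [[0, 0, 0], [0, 0, 0], 1], [[0, 0, 0], [0, 0, 0], 1]]'

```text
clock: 14.65
tool_pos: [497.2, 383.5, 212.1]
tcp_rot: [[-0.003, 1.0, 0.0], [1.0, 0.003, 0.0], [0.0, 0.0, -1.0]]
ft_force: [0.3, -1.3, -0.1]
gripper_width: -0.3
gripper_force: 0.0
```

Request:
send_rows --moves '[[[0, 0, 0], [0, 0, 0], 1], [[0, 0, 0], [0, 0, 0], 1], [[0, 0, 0], [0, 0, 0], 1], [[0, 0, 0], [0, 0, 0], 1], [[0, 0, 0], [0, 0, 0], 1], [[0, 0, 0], [0, 0, 0], 1], [[0, 0, 0], [0, 0, 0], 1], [[0, 0, 0], [0, 0, 0], 1], [[0, 0, 0], [0, 0, 0], 1], [[0, 0, 0], [0, 0, 0], 1], [[0, 0, 0], [0, 0, 0], 1], [[0, 0, 0], [0, 0, 0], 1], [[0, 0, 0], [0, 0, 0], 1], [[0, 0, 0], [0, 0, 0], 1], [[0, 0, 0], [0, 0, 0], 1], [[0, 0, 0], [0, 0, 0], 1], [[0, 0, 0], [0, 0, 0], 1], [[0, 0, 0], [0, 0, 0], 1], [[0, 0, 0], [0, 0, 0], 1], [[0, 0, 0], [0, 0, 0], 1]]'

```text
clock: 16.65
tool_pos: [497.2, 383.5, 212.1]
tcp_rot: [[-0.003, 1.0, -0.0], [1.0, 0.003, 0.0], [0.0, -0.0, -1.0]]
ft_force: [-0.3, 1.0, -0.3]
gripper_width: 0.0
gripper_force: 0.0
```

```bash
python3 - <<'E'
from h import *
for n,(u0,v0,u1,v1) in [("scene",(360,240,445,320)),("side",(290,120,355,185))]:
    d=look(n);m=meas(d,-9.3);print(d["clock"],n,m["bumper"],m["bar"]);cv2.imwrite(f"pics/{n}6.png",d["frame"][:,:,::-1])
    X=cloud(d);M=np.zeros((480,640),bool);M[v0:v1,u0:u1]=1;z=X[...,2]
    b=max(blob(M&(z>209)&(z<217),50),key=lambda b:b.sum());print(rect(X[b]))
E
```

```text
16.7 scene (-9.52, [300.7, 114.1], 80.8, 399.6) (-9.59, [59.8, 27.5], 80.4, 432.8)
(array([605.8, 122.7]), array([99.6, 93.3]), 81.4)
16.75 side (-8.93, [306.9, 113.4], 80.4, 399.3) (-8.89, [64.7, 115.8], 81.0, 388.2)
(array([603.2, 121. ]), array([104.5,  91.1]), 80.6)
```

View pics/scene6.png

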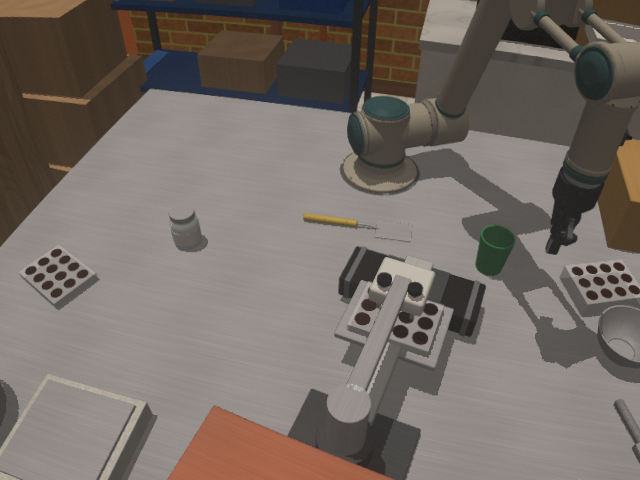

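The mould is at rest under the head, with head and mould aligned along the bar at about (402,290). The jar at (185,228) and cup at (494,250) haven't moved, and the robot is clear.

```bash
python3 -c "
from station import env
print(env.finish_job())"
```

```text
the job is handed in; nothing more can be done
None
```

The mould is at rest under the nozzles, within about 1 mm of centre by the camera images, after more than 4 s untouched; I handed the job in at about 17 s, with the cup and jar where they were.

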